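# Put the slicer insert away in its latching case

### The job

Press the thumb latch on the front of the grey case so that its sprung lid pops fully open, then slide the flat rectangular slicer insert off the white step it lies on so that it drops into the case, and push the lid down until it snaps shut and stays shut. Leave the round tray, the loose jars, the spoon and the bowl where they are.

Things in the scene. Friction and masses are not known exactly. Their poses are not given: they have to be found in the camera images.
- station: Fixed unit: an open-topped grey plastic case (outside 135 mm in x, 170 mm in y, 90 mm high, walls and floor 5 mm) between two white steps. Origin: centre of the case's underside, on the worktop. x points away from the latch towards the lid's hinge, y to the left step, z up. The step tops are 92 mm above the worktop, 2 mm above the case's rim, 160 mm in x (-80 to 80) and run in y from 87 to 227 mm (left) and from -87 to -227 mm (right); a 2 mm gap parts each from the case.
- lid (a joint): Angle of the white lid (168 mm wide in y, 134 mm from hinge to front edge, 8 mm thick, 80 g): 0 shut on the case and held by the latch, 1.75 fully open, leaning 10 degrees past vertical. When freed, a spring (torque about 0.25 N m shut, 0.04 N m open) swings it up by itself in under a second. It springs up again when let go of unless it is latched: pushed down to 0 it snaps under the hook by itself, which takes some 5 to 8 N at its front edge.
- lid_hinge (a point): Point on the lid's hinge axis at its middle, 66 mm from the case's centre in the station's x, 95 mm above the worktop. The axis is the station's y; the lid's front edge swings up and away from the robot. The lid's outer face lies 4 mm from this axis.
- lid_edge (a point): Point in the middle of the lid's outer face (its top when shut), 125 mm from the hinge axis, near the front edge: press here to snap it shut. When shut it is 100 mm above the worktop. It moves with the lid; open, it stands about 220 mm above the worktop and the outer face looks away from the robot.
- latch (a joint): Angle of the steel thumb latch, a sprung rocker on the front of the case: 0 at rest with its hook over the lid's lug, 0.25 pressed right down (pad 11 mm lower). The lid is freed at about 0.15 to 0.2; the push takes 2 to 5 N. It springs back when let go.
- latch_pad (a point): Centre of the top of the latch's thumb pad (30 mm in x, 50 mm in y), 124 mm in front of the case's centre (station -x) and 75 mm above the worktop at rest. Press it straight down. The hook behind it rises to 119 mm above the worktop, its front face 34 mm nearer the case than this point, and tilts up to 16 mm towards the pad as it is pressed.
- insert_center (a point): Centre of the slicer insert: a loose flat steel plate with rows of dark slots, 70 mm (its x) by 80 mm (its y) by 5 mm, about 90 g, lying flat on one of the two steps (left or right), its long side roughly along the station's y. Smooth underneath (friction on the step about 0.3, less than under a fingertip): pressed on its top with 5 to 15 N it slides along with the fingertip; the half nearest the case tips down into the case once most of it is past the rim.
- tray: Bystander: loose round aluminium tray, 112 mm across, 12 mm high, on the other step. Origin at its underside's centre.
- jar_a: Bystander: loose glass jar with dark cap, 50 mm across, 85 mm high, on the worktop in front of the left step. Origin at its underside's centre.
- jar_b: Bystander: loose glass jar with dark cap, 54 mm across, 70 mm high, on the worktop in front of the right step. Origin at its underside's centre.
- spoon: Bystander: wooden spoon, 220 mm long, lying on the worktop behind the case. Origin at its middle, underside.
- bowl: Bystander: white bowl, 110 mm across, 45 mm high, on the worktop behind the left step. Origin at its underside's centre.
Not all that is in view belongs to the job. Of the things shaped like the part that bears insert_center, the bare steel one is meant.

How it is judged (in metres and radians):
On the way, in this order (a step that is already met when the one before it is completed fails the run):
1. the thumb latch is pressed (value of joint latch above 0.1 rad), for 0.05 s.
2. the lid has popped fully open (value of joint lid above 1.5 rad), for 0.2 s.
3. the insert lies in the case, the lid still open (x of insert_center in the frame of station between -0.065 and 0.065 m and y of insert_center in the frame of station between -0.083 and 0.083 m and z of insert_center in the frame of station below 0.06 m and value of joint lid above 1.2 rad), for 0.2 s.
4. the lid is pushed shut (value of joint lid below 0.04 rad), for 0.1 s.
At the end, for the whole second after the job is handed in: The insert is in the case (its centre between the walls and at least 30 mm below the rim), the lid is shut and held by the latch (angle under 0.04 rad with nothing touching it) and the latch is back at rest (under 0.06 rad) (x of insert_center in the frame of station between -0.065 and 0.065 m and y of insert_center in the frame of station between -0.083 and 0.083 m and z of insert_center in the frame of station below 0.06 m and value of joint lid below 0.04 rad and value of joint latch below 0.06 rad).
It fails at once if the round tray was pushed away or knocked over (moved over 30 mm) (distance of tray from where it was at the start of the episode above 0.03 m).
It fails at once if the taller jar was pushed away or knocked over (moved over 30 mm) (distance of jar_a from where it was at the start of the episode above 0.03 m).
It fails at once if the shorter jar was pushed away or knocked over (moved over 30 mm) (distance of jar_b from where it was at the start of the episode above 0.03 m).
It fails at once if the spoon was pushed away or knocked over (moved over 30 mm) (distance of spoon from where it was at the start of the episode above 0.03 m).
It fails at once if the bowl was pushed away or knocked over (moved over 30 mm) (distance of bowl from where it was at the start of the episode above 0.03 m).
It also fails if it takes over 58 s, if anything falls off the work surface, if the arm or the gripper's body presses on something with over 40 N, if the wrist force passes 120 N, or if a joint passes its speed limit or range.

### The arm

A 6-joint arm with a two-finger parallel gripper is mounted at the origin on the work surface. World frame = base frame: x ahead of the robot, y to its left, z up, the work surface at z = 0. Lengths are in m, angles in degrees, forces in N, time in s.
With the tool pointing down it reaches from about 0.275 to 0.975 m from the base axis. Payload 8.4 kg.
Tool frame: the origin (TCP) lies midway between the tips of the shut fingers; the grasp point (between the pads) lies 19 mm behind it; x points along the fingers, y is the direction in which the jaws open and shut, and the axes are right-handed (so a half turn about x gives the same grasp; the last joint's range is limited). The gripper opens to 92 mm and grips with 3 to 60 N. Pads are 20 mm wide; open, the fingers measure 128 mm over their backs; the gripper's body (75 mm by 189 mm) begins 69 mm behind the grasp point.
Start: joints at [73.144, 20.225, 93.587, -0, 66.188, -0.138], TCP at [0.18, 0.599, 0.187] pointing down, gripper open.
Joint ranges: [-150.9, 150.9], [-52.94, 120.26], [3.33, 152.33], [-74.26, 254.26], [0, 154.13], [-172.89, 172.89]. Speed limits (degrees/s): [127.2, 127.2, 159.86, 180, 180, 180].

### API

Orientations are given as a 3x3 rotation matrix whose columns are the frame's x, y, z axes.
In Python, from rig import get_obs, capture, get_calibration, hand_in gives the robot as it stands. The module is installed in compiled form; this text tells all that it offers.
- The arm moves only by the tool servo_tool, never from a script. Its argument "rows" is a list that holds one entry, the list of rows, each a list of 5 numbers: the gripper's target within -1 to 1 (fully open at 1, half-way at 0, shut at -1), then the shift along the tool's x, y, z in m, then the turn about the tool's x in degrees. In form: [[[gripper, dx, dy, dz, yaw], ...]]. A call has 1 to 12 rows; each row shifts and turns the pose as measured when the row begins, along the tool's axes as they then stand; what a row does not reach is not made up. A row lasts 1/12 s, in which the tool goes at most 41.7 mm and 7.16 degrees, less where a joint would pass 70% of its speed; a pose out of reach is approached as far as the arm can. A call is refused whole if a number of a shift passes 0.0417 or a number of a turn 7.16, either way. A call with a gripper value outside its range is refused whole. The fingers move at their own pace and stop on an object; "newtons" is the grip in N (left out, the last holds). Time passes only in rows, so rows that do not move let the fingers close. It gives the time, the measured TCP pose, the force and the opening at its end, in the units of the state.
- get_obs(): the state, without advancing time (a new reading comes with each control period).
- capture(name): name is "scene" or "top" or "wrist"; returns (picture, depth): 384x512x3 uint8, red, green, blue; 384x512 float32, m along the optical axis (not along the pixel's ray), 0 where there is no reading.
- get_calibration(name): a dict with "fov_y" (degrees; the focal length in pixels is half the picture's height over the tangent of half this angle, whatever the lens; pixels are square), "cx", "cy" (the principal point, pixels), "pose" (4x4, takes a point from camera to world coordinates); the wrist camera has in their place "tool_from_camera" (4x4, takes a point from camera to tool coordinates, whose origin is the TCP and whose axes are the tool frame's). Camera axes: x right, y up, looking along -z (the intrinsics and any distortion apply to the point x, -y, -z); pixel columns grow to the right and rows downward; lengths in m; the calibration is good to about 2 mm. A picture is of the moment at which its call begins: read the wrist's pose just before it. get_calibration takes no time and is no camera call.
- hand_in(): hands the job in, once; it reports no verdict.
The state is a dict: "t": time; "joint_positions": joint angles; "dq": joint speeds; "joint_efforts": joint torques, N m; "ee_pos": TCP position; "tool_rot": TCP orientation; "ft_force": force on the tool from outside, world axes, zero at the start; "moment": the same for the moment, N m; "opening": finger opening in m.
Only numpy, scipy, OpenCV 4.12 (cv2) and the standard library are available. Lean on these libraries where they do the work, as an engineer would, in place of code of your own. Each camera call takes 0.05 s, during which the arm holds its last target.

## Working session

There is one attempt and no reset: what is moved stays moved. The work goes in short steps, Python scripts to look and compute and a tool call to move; the robot and the scene stay as the last step left them, time stands still between calls to the robot, and variables do not carry over. Pictures are saved under pics/ and viewed, and the job is handed in when it is done.

Besides the shell and the picture viewer there is one more tool, called by a JSON object that holds its "api" and its "payload", one argument or row to a line. servo_tool: Moves the arm, as the interface text tells. Its arguments: {"type":"object","properties":{"rows":{"type":"array","items":{"type":"array","items":{"type":"array","items":{"type":"number"}}}},"newtons":{"type":"number"}},"required":["rows"]}

```bash
mkdir -p pics; python3 - <<'E'
from rig import *
import cv2,numpy as np
o=get_obs();print(o)
for n in ["scene","top"]:
    im,d=capture(n);cv2.imwrite(f"pics/{n}0.png",im[:,:,::-1]);np.save(f"pics/{n}0_d.npy",d)
    print(n,get_calibration(n))
print(get_calibration("wrist"))
E
```

```text
{'t': 0.0, 'joint_positions': array([ 7.31443208e+01,  2.02622903e+01,  9.36285991e+01,  1.52249458e-03,
        6.61882591e+01, -1.38208172e-01]), 'dq': array([-0.06713614,  0.00055231, -0.01855178, -0.01166839, -0.04497282,
        0.05020769]), 'joint_efforts': array([-2.38078464e-03, -5.93833244e+01, -3.34204280e+01,  6.95922179e-02,
        2.35520618e-02, -7.48261664e-05]), 'ee_pos': array([0.17962616, 0.59807327, 0.18596943]), 'tool_rot': array([[-4.23820164e-04,  2.87662570e-01,  9.57731730e-01],
       [-1.31500510e-03,  9.57730827e-01, -2.87662881e-01],
       [-9.99999046e-01, -1.38133943e-03, -2.76278914e-05]]), 'ft_force': array([0.88392392, 0.15848246, 0.61414457]), 'moment': array([-0.03208217, -0.02967138, -0.07234767]), 'opening': 0.09159374585717064}
scene {'fov_y': 42.05397029495204, 'cx': 255.23617216802043, 'cy': 192.87033832466847, 'pose': array([[ 0.16589754, -0.85801089,  0.48610216,  1.06351451],
       [ 0.98613298,  0.14211931, -0.08569622, -0.0626468 ],
       [ 0.00444379,  0.49357817,  0.86969009,  0.94340338],
       [ 0.        ,  0.        ,  0.        ,  1.        ]])}
top {'fov_y': 47.48309897040535, 'cx': 251.5692159257081, 'cy': 186.97153096048376, 'pose': array([[ 0.02529919,  0.99088044, -0.13234763,  0.46784389],
       [-0.99966565,  0.02578368,  0.001948  ,  0.05210657],
       [ 0.00534264,  0.1322541 ,  0.99120145,  0.98976897],
       [ 0.        ,  0.        ,  0.        ,  1.        ]])}
{'fov_y': 65.91377581244369, 'cx': 257.9632141894693, 'cy': 198.3419790073999, 'tool_from_camera': array([[-6.56786731e-04,  2.76894885e-01, -9.60899990e-01,
        -1.98672550e-01],
       [ 9.99999644e-01, -3.26727001e-04, -7.77662129e-04,
         2.59755954e-04],
       [-5.29282638e-04, -9.60900159e-01, -2.76894572e-01,
        -7.70770977e-02],
       [ 0.00000000e+00,  0.00000000e+00,  0.00000000e+00,
         1.00000000e+00]])}
```

View pics/scene0.png

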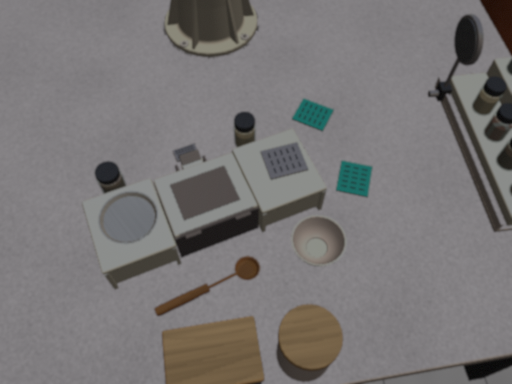

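View pics/top0.png

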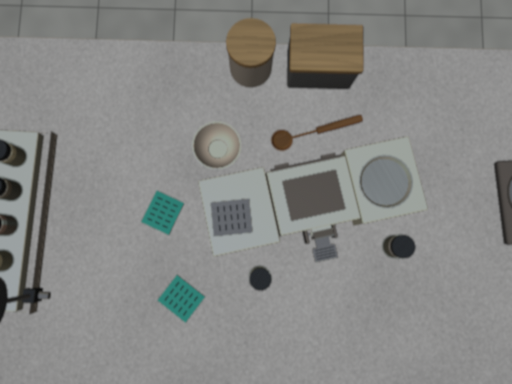

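The bare steel insert lies on the left step at top (232,217). The two look-alikes, at (162,213) and (181,298), are green and lie on the worktop. I'll confirm with an enlarged crop and fit the station's pose.

```bash
cat > h.py <<'E'
import numpy as np,cv2
from rig import *
def cloud(n,d):
    c=get_calibration(n);f=d.shape[0]/2/np.tan(np.radians(c["fov_y"]/2))
    v,u=np.mgrid[:d.shape[0],:d.shape[1]]
    P=np.stack([(u-c["cx"])/f*d,-(v-c["cy"])/f*d,-d],-1)
    if n=="wrist":
        T=np.eye(4);o=get_obs();T[:3,:3]=o["tool_rot"];T[:3,3]=o["ee_pos"];T=T@c["tool_from_camera"]
    else: T=c["pose"]
    return P@T[:3,:3].T+T[:3,3]
E
python3 - <<'E'
from h import *
for n in["top","scene"]:
    d=np.load(f"pics/{n}0_d.npy");W=cloud(n,d)
    bg=(d>0)&(abs(W[...,2])<.02); print(n,"table z",np.median(W[...,2][bg]))
    m=(W[...,2]>.082)&(W[...,2]<.106)&(W[...,0]>.3)&(W[...,0]<.85)&(abs(W[...,1])<.4)&(d>0)
    k,l,s,c=cv2.connectedComponentsWithStats(m.astype(np.uint8))
    for i in range(1,k):
        if s[i,4]>150:
            p=W[l==i]; r=cv2.minAreaRect(p[:,:2].astype(np.float32)*1000); print(s[i],p.mean(0),np.median(p[:,2]),r)
im=cv2.imread("pics/top0.png");cv2.imwrite("pics/crop0.png",cv2.resize(im[120:330,140:440],None,fx=2.6,fy=2.6,interpolation=cv2.INTER_CUBIC))
E
```

```text
top table z 0.0002295979351590871
[290  71  68   6 236] [ 0.83669305 -0.09805908  0.09235314] 0.09226593372524666 ((837.2894287109375, -98.95315551757812), (145.7383575439453, 4.380982398986816), 89.76419067382812)
[  198   136   230   120 15928] [ 0.57461446 -0.07346165  0.09588792] 0.09554492576902929 ((576.4161987304688, -76.4439697265625), (160.46624755859375, 454.7977294921875), 13.681367874145508)
[249 267  23  23 398] [0.40149211 0.02865008 0.08507246] 0.08501332037988635 ((401.4028625488281, 28.339933395385742), (44.32795715332031, 44.280479431152344), 44.881534576416016)
scene table z 0.0015624368134116162
[234 111  22  19 306] [0.40153291 0.02856059 0.08619877] 0.08623951510914352 ((400.81707763671875, 28.782936096191406), (45.86189270019531, 44.89235305786133), 38.694984436035156)
[   82   128   245   147 16249] [ 0.58310829 -0.08446951  0.09677424] 0.0964127912378191 ((568.041259765625, -76.94403076171875), (175.4354705810547, 454.8431701660156), 13.532927513122559)
```

View pics/crop0.png

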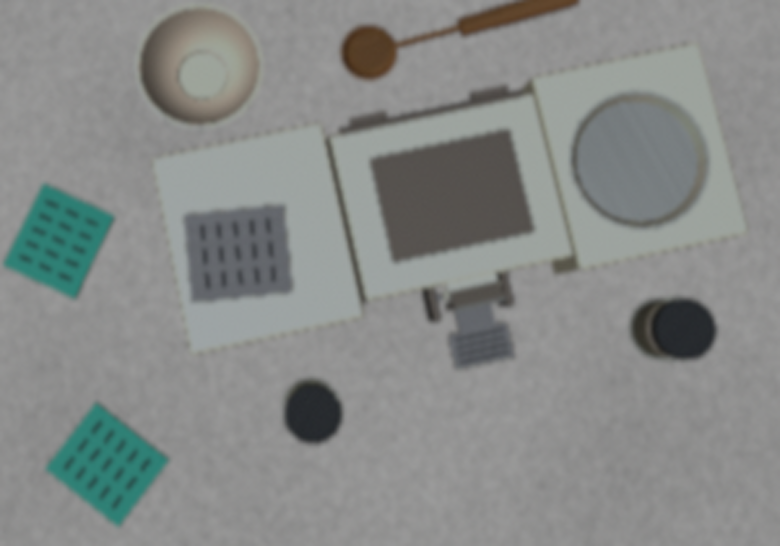

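The crop confirms that the insert at crop (240,253), which is top px (232,217), is bare steel. The other two plates are green. Next I'll put its position and the latch pad's into the station frame.

```bash
cat >> h.py <<'E'
A=np.radians(13.6);C=np.array([.5764,-.0764])
RS=np.array([[np.cos(A),-np.sin(A)],[np.sin(A),np.cos(A)]])
def toS(p): return (np.asarray(p)[...,:2]-C)@RS
def toW(p): return np.asarray(p)@RS.T+C
def pix(n,u,v,z):
    c=get_calibration(n);f=192/np.tan(np.radians(c["fov_y"]/2));T=c["pose"]
    r=T[:3,:3]@np.array([(u-c["cx"])/f,-(v-c["cy"])/f,-1]);t=T[:3,3];return t+r*(z-t[2])/r[2]
E
python3 - <<'E'
from h import *
q=lambda u,v:((u+.5)/2.6+139.5,(v+.5)/2.6+119.5)
for nm,z,L in [("ins",.097,[(187,213),(284,206),(291,293),(194,300)]),("pad",.075,[(449,341),(507,324),(514,355),(457,368)]),("lidplate",.099,[(370,157),(510,130),(533,232),(393,262)]),("Lstep",.092,[(155,159),(322,125),(361,316),(192,351)]),("Rstep",.092,[(532,78),(696,42),(745,232),(578,268)]),("lid",.1,[(332,139),(532,95),(574,254),(364,299)])]:
    P=np.array([pix("top",*q(*a),z)[:2] for a in L]);S=toS(P);print(nm,(S*1000).round().tolist(),"c",S.mean(0).round(4),P.mean(0).round(4))
d=np.load("pics/top0_d.npy");W=cloud("top",d);W=W.reshape(-1,3);S=toS(W)
m=(abs(S[:,1])<.03)&(S[:,0]<-.1)&(S[:,0]>-.15)&(W[:,2]>.06)&(W[:,2]<.09);print("pad",S[m].mean(0),S[m].min(0),S[m].max(0),np.median(W[m,2]))
m=(S[:,1]>.087)&(S[:,1]<.227)&(abs(S[:,0])<.08)
m&=W[:,2]>.0955;print("ins depth",m.sum(),S[m].mean(0))
print(toW([-.127,0]),toW([-.127,.2]))
E
```

```text
ins [[28.0, 207.0], [17.0, 131.0], [-51.0, 140.0], [-40.0, 216.0]] c [-0.0117  0.1736] [0.5243 0.0896]
pad [[-114.0, 25.0], [-111.0, -24.0], [-136.0, -23.0], [-136.0, 23.0]] c [-0.1243  0.0002] [ 0.4555 -0.1054]
lidplate [[41.0, 56.0], [39.0, -58.0], [-44.0, -56.0], [-44.0, 57.0]] c [-0.0023 -0.0001] [ 0.5742 -0.077 ]
Lstep [[76.0, 224.0], [75.0, 88.0], [-80.0, 90.0], [-79.0, 225.0]] c [-0.0019  0.1568] [0.5377 0.0755]
Rstep [[77.0, -87.0], [78.0, -224.0], [-80.0, -223.0], [-79.0, -86.0]] c [-0.0009 -0.1548] [ 0.6119 -0.227 ]
lid [[61.0, 83.0], [62.0, -81.0], [-68.0, -83.0], [-68.0, 86.0]] c [-0.0031  0.001 ] [ 0.5732 -0.0762]
pad [-0.11969083  0.00058638] [-0.13697974 -0.02485825] [-0.1001106   0.02527378] 0.07528111038131058
ins depth 1988 [-0.03604282  0.16444553]
[ 0.45296095 -0.10626305] [0.40593253 0.08812915]
```

```bash
python3 - <<'E'
from h import *
for n in["top","scene"]:
    d=np.load(f"pics/{n}0_d.npy");W=cloud(n,d)[d>0].reshape(-1,3)
    m=W[:,2]>.12
    p=W[m];p=p[(p[:,0]<.8)&(p[:,0]>.1)]
    for y in np.arange(-.3,.8,.1):
        q=p[(p[:,1]>=y)&(p[:,1]<y+.1)]
        if len(q):print(n,round(y,1),len(q),q.min(0).round(3),q.max(0).round(3))
E
```

```text
top 0.5 418 [0.317 0.503 0.12 ] [0.669 0.562 0.179]
scene -0.2 5 [ 0.493 -0.116  0.12 ] [ 0.494 -0.102  0.122]
scene -0.1 2 [ 0.49  -0.098  0.12 ] [ 0.491 -0.086  0.12 ]
scene 0.5 1722 [0.3   0.502 0.12 ] [0.52  0.599 0.247]
```

{"api": "servo_tool", "payload": {
  "rows": [
    [[-1, -0.01, 0, 0, 0], [-1, 0, 0, 0, 0]]
  ],
  "newtons": 20
}}

```text
t: 0.27
ee_pos: [0.1795, 0.5975, 0.1959]
tool_rot: [[-0.001, 0.288, 0.958], [-0.003, 0.958, -0.288], [-1.0, -0.003, 0.0]]
ft_force: [0.5, 0.5, 0.8]
opening: 0.0808
```

{"api": "servo_tool", "payload": {
  "rows": [
    [[-1, 0, -0.0365, 0.011, 0], [-1, 0, -0.0365, 0.011, 0], [-1, 0, -0.0365, 0.011, 0], [-1, 0, -0.0365, 0.011, 0], [-1, 0, -0.0365, 0.011, 0], [-1, 0, -0.0365, 0.011, 0], [-1, 0, -0.0365, 0.011, 0], [-1, 0, -0.0275, 0.0285, 0], [-1, 0, -0.0275, 0.0285, 0], [-1, 0, -0.0275, 0.0285, 0], [-1, 0, -0.0275, 0.0285, 0], [-1, 0, -0.0275, 0.0285, 0]]
  ]
}}

```text
t: 1.27
ee_pos: [0.2754, 0.1476, 0.1966]
tool_rot: [[0.004, 0.275, 0.961], [0.005, 0.961, -0.275], [-1.0, 0.006, 0.003]]
ft_force: [0.3, 0.8, 0.6]
opening: 0.0013
```

{"api": "servo_tool", "payload": {
  "rows": [
    [[-1, 0, -0.026, 0.032, 0], [-1, 0, -0.026, 0.032, 0], [-1, 0, -0.026, 0.032, 0], [-1, 0, -0.026, 0.032, 0], [-1, 0, -0.026, 0.032, 0], [-1, 0, -0.026, 0.032, 0], [-1, 0, 0, 0, -6], [-1, 0, 0, 0, -6], [-1, 0, 0, 0, -6], [-1, 0, 0, 0, -6], [-1, 0, 0, 0, -5.6], [-1, 0, 0, 0, 0]]
  ]
}}

```text
t: 2.27
ee_pos: [0.4215, -0.0695, 0.2022]
tool_rot: [[0.019, -0.245, 0.969], [0.004, 0.969, 0.245], [-1.0, -0.001, 0.02]]
ft_force: [-0.8, 0.5, -0.7]
opening: 0.0004
```

{"api": "servo_tool", "payload": {
  "rows": [
    [[-1, 0.02, -0.0215, 0.0105, 0.6], [-1, 0.02, -0.0215, 0.0105, 0], [-1, 0.03, 0, 0, 0], [-1, 0.03, 0, 0, 0], [-1, 0.01, 0, 0, 0], [-1, 0, 0, 0, 0]]
  ]
}}

```text
t: 2.77
ee_pos: [0.4599, -0.1081, 0.0924]
tool_rot: [[0.03, -0.215, 0.976], [0.002, 0.977, 0.215], [-1.0, -0.005, 0.029]]
ft_force: [1.0, 0.4, 0.2]
opening: 0.0002
```

```bash
python3 - <<'E'
from h import *
o=get_obs();print(o["ee_pos"],toS(o["ee_pos"]),o["ft_force"],o["tool_rot"])
E
```

```text
[ 0.45988423 -0.108132    0.09238003] [-0.12071032 -0.0034445 ] [0.95407946 0.40922626 0.21246003] [[ 0.02951816 -0.21542367  0.97607444]
 [ 0.00161283  0.97650895  0.21547079]
 [-0.99956294 -0.00478606  0.02917219]]
```

{"api": "servo_tool", "payload": {
  "rows": [
    [[-1, 0, 0.003, -0.006, -1], [-1, 0.008, 0, 0, 0], [-1, 0.008, 0, 0, 0], [-1, 0.005, 0, 0, 0]]
  ]
}}

```text
t: 3.1
ee_pos: [0.455, -0.1064, 0.0726]
tool_rot: [[0.033, -0.229, 0.973], [0.001, 0.973, 0.23], [-0.999, -0.007, 0.032]]
ft_force: [-0.3, -0.3, 0.1]
opening: 0.0006
```

{"api": "servo_tool", "payload": {
  "rows": [
    [[-1, 0.004, 0, -0.0003, 0], [-1, 0.004, 0, -0.0003, 0], [-1, 0.003, 0, -0.0003, 0]]
  ]
}}

```text
t: 3.35
ee_pos: [0.4552, -0.1065, 0.0612]
tool_rot: [[0.035, -0.229, 0.973], [0.0, 0.973, 0.229], [-0.999, -0.008, 0.034]]
ft_force: [0.0, -0.1, -0.5]
opening: 0.0007
```

```bash
python3 - <<'E'
from h import *
o=get_obs();print(o["ee_pos"],o["ft_force"])
for n in["scene","wrist","top"]:
    im,d=capture(n);cv2.imwrite(f"pics/{n}1.png",im[:,:,::-1])
    if n=="scene":cv2.imwrite("pics/sc1.png",cv2.resize(im[60:260,80:340,::-1],None,fx=3,fy=3,interpolation=cv2.INTER_CUBIC))
E
```

```text
[ 0.45520384 -0.10654466  0.06121912] [ 0.00956568 -0.13490874 -0.45698676]
```

View pics/sc1.png

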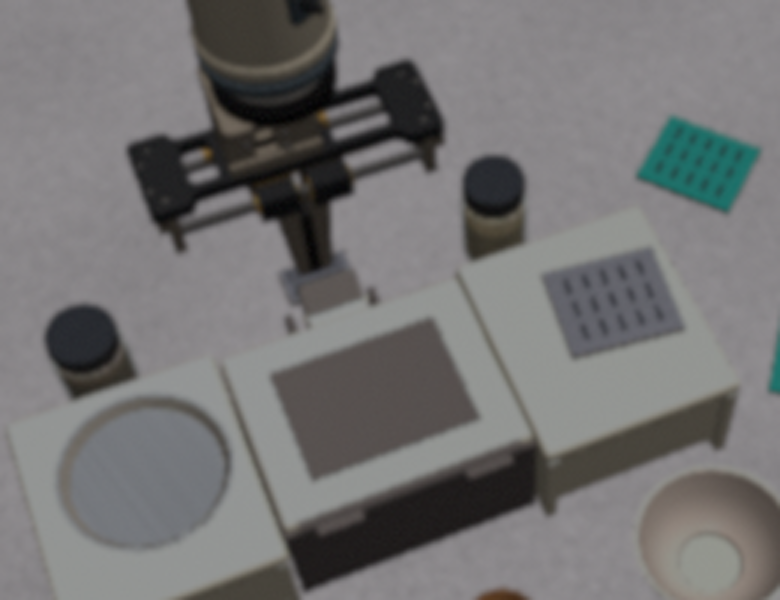

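View pics/wrist1.png

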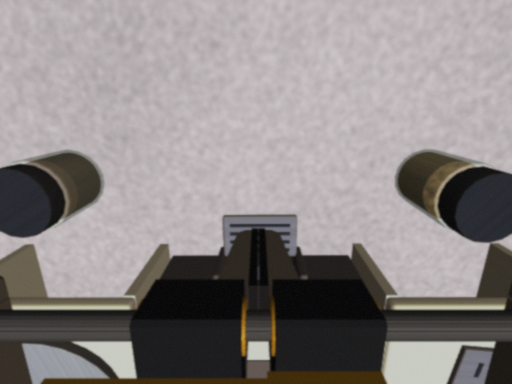

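```bash
python3 - <<'E'
from h import *
o=get_obs();print(o["ee_pos"],o["ft_force"],o["joint_efforts"])
im=cv2.imread("pics/top1.png");a=cv2.resize(im[160:300,250:420],None,fx=4,fy=4,interpolation=cv2.INTER_CUBIC);cv2.imwrite("pics/tc1.png",a)
im=cv2.imread("pics/scene1.png");a=cv2.resize(im[110:200,140:240],None,fx=7,fy=6,interpolation=cv2.INTER_CUBIC);cv2.imwrite("pics/sc1b.png",a)
E
```

```text
[ 0.45498139 -0.10652505  0.06133705] [ 0.19154685 -0.68690663  0.97111774] [ 9.57975135e-03 -4.33327389e+01 -2.37149888e+01  1.57508730e-03
 -1.87644577e-01 -4.79102437e-04]
```

View pics/tc1.png

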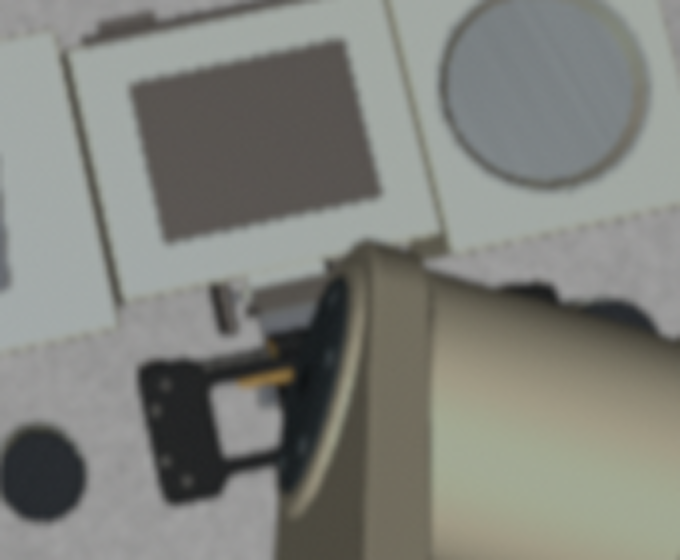

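View pics/sc1b.png

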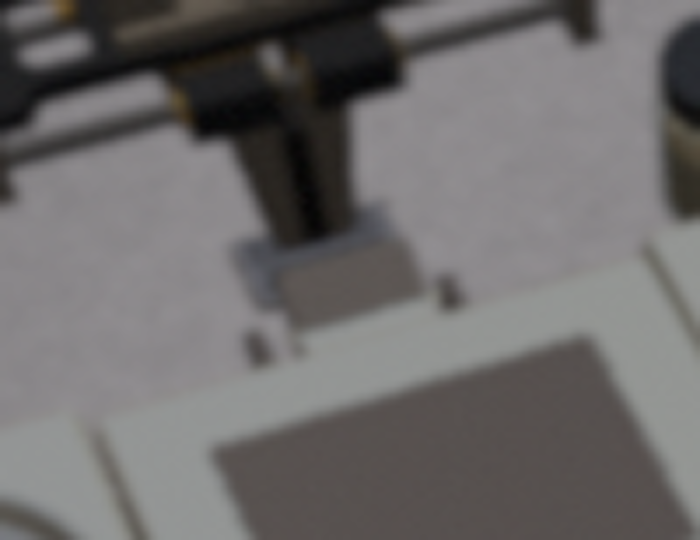

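{"api": "servo_tool", "payload": {
  "rows": [
    [[-1, 0.003, 0, 0, 0], [-1, 0.003, 0, 0, 0]]
  ]
}}

```text
t: 3.67
ee_pos: [0.456, -0.1067, 0.0557]
tool_rot: [[0.036, -0.229, 0.973], [0.0, 0.973, 0.229], [-0.999, -0.008, 0.035]]
ft_force: [0.2, -0.7, 0.3]
opening: 0.001
```

```bash
python3 - <<'E'
from h import *
o=get_obs();print(o["ee_pos"],o["ft_force"])
im,d=capture("scene");cv2.imwrite("pics/sc2.png",cv2.resize(im[90:220,120:260,::-1],None,fx=5,fy=4.5,interpolation=cv2.INTER_CUBIC))
E
```

```text
[ 0.45596793 -0.1067404   0.05573484] [ 0.20931972 -0.69286828  0.27577364]
```

View pics/sc2.png

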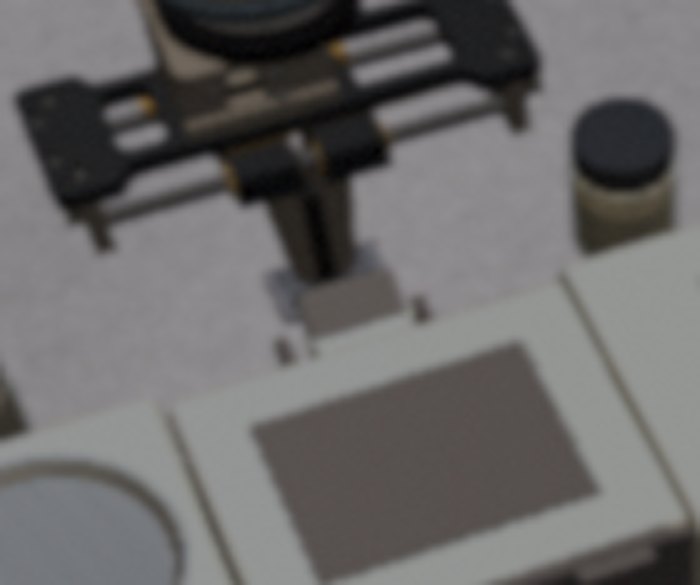

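```bash
python3 - <<'E'
from h import *
im,d=capture("wrist");W=cloud("wrist",d)
cv2.imwrite("pics/w2.png",cv2.resize(im[190:340,170:340,::-1],None,fx=4,fy=4,interpolation=cv2.INTER_CUBIC))
for v in range(208,262,4):
    print(v,[(W[v,u]*1000).round().astype(int).tolist()+[(toS(W[v,u])*1000).round().astype(int).tolist()] for u in (226,234,258,282,290)])
E
```

```text
208 [[469, -134, 0, [-118, -30]], [468, -127, 0, [-117, -23]], [463, -105, 0, [-117, -2]], [457, -85, 1, [-118, 20]], [456, -78, 1, [-117, 27]]]
212 [[473, -133, 0, [-114, -31]], [471, -126, 1, [-114, -23]], [466, -105, 1, [-114, -2]], [461, -84, 0, [-113, 20]], [460, -77, 1, [-114, 27]]]
216 [[477, -132, 1, [-110, -31]], [475, -125, 1, [-110, -23]], [470, -104, 1, [-110, -2]], [465, -83, 1, [-110, 20]], [463, -76, 1, [-110, 27]]]
220 [[449, -129, 76, [-137, -21]], [448, -124, 75, [-136, -16]], [444, -109, 75, [-136, -1]], [440, -95, 76, [-137, 14]], [439, -90, 76, [-137, 19]]]
224 [[452, -129, 75, [-134, -22]], [450, -124, 77, [-134, -16]], [446, -109, 77, [-134, -1]], [443, -94, 75, [-134, 14]], [442, -89, 76, [-134, 20]]]
228 [[454, -128, 75, [-131, -22]], [452, -123, 78, [-132, -16]], [449, -108, 77, [-131, -1]], [445, -93, 77, [-131, 14]], [444, -88, 77, [-131, 20]]]
232 [[457, -128, 76, [-128, -22]], [455, -123, 77, [-129, -16]], [446, -109, 90, [-135, -1]], [448, -92, 76, [-128, 15]], [447, -88, 77, [-129, 20]]]
236 [[460, -127, 76, [-125, -22]], [458, -122, 77, [-126, -16]], 
[... 303 characters left out ...]
[445, -109, 106, [-135, -1]], [442, -96, 107, [-135, 12]], [455, -85, 77, [-120, 20]]]
248 [[469, -125, 75, [-116, -22]], [448, -121, 112, [-135, -13]], [445, -109, 111, [-135, -1]], [443, -96, 110, [-135, 12]], [458, -84, 76, [-117, 20]]]
252 [[471, -125, 76, [-114, -22]], [448, -121, 116, [-135, -13]], [445, -109, 116, [-135, -1]], [442, -97, 117, [-136, 12]], [461, -84, 76, [-114, 20]]]
256 [[473, -124, 77, [-111, -22]], [448, -120, 120, [-136, -13]], [445, -109, 120, [-135, -1]], [442, -97, 120, [-136, 11]], [464, -83, 76, [-111, 20]]]
260 [[448, -124, 124, [-136, -16]], [447, -120, 125, [-136, -12]], [444, -109, 125, [-136, -1]], [442, -98, 125, [-136, 11]], [441, -94, 124, [-135, 15]]]
```

View pics/w2.png

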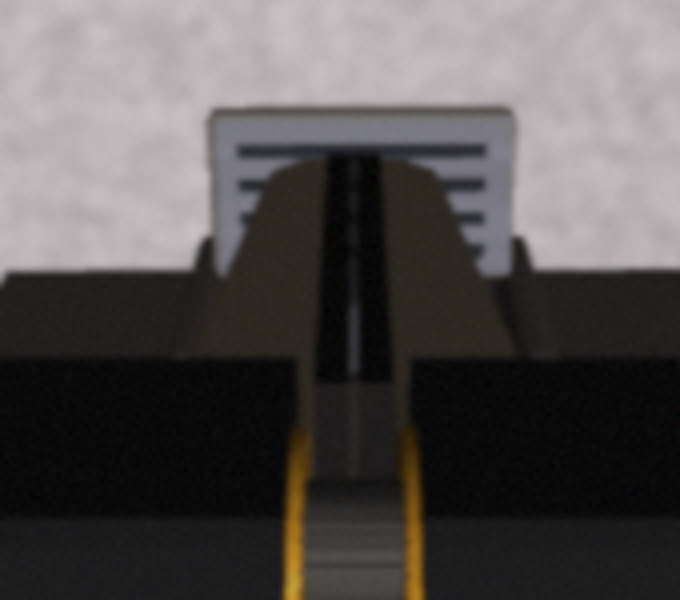

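```bash
python3 - <<'E'
from h import *
def proj(n,p):
    c=get_calibration(n);f=192/np.tan(np.radians(c["fov_y"]/2));T=np.linalg.inv(c["pose"]);q=T[:3,:3]@p+T[:3,3]
    return c["cx"]+f*q[0]/-q[2],c["cy"]-f*q[1]/-q[2]
o=get_obs();p=o["ee_pos"];R=o["tool_rot"]
for k in(0,-.03,-.05,-.088):
    for yy in(-.01,.01):
        u,v=proj("scene",p+R@np.array([k,yy*1.8,.01]));print(k,yy,round(u),round(v),"crop",(u-120)*5,(v-90)*4.5)
im,d=capture("scene");W=cloud("scene",d)
for v in range(100,170,3): print(v,(W[v,184]*1000).round(),(toS(W[v,184])*1000).round())
E
```

```text
0 -0.01 179 163 crop 295.47692595398064 328.2600426850361
0 0.01 195 158 crop 376.062071128557 303.9846885457745
-0.03 -0.01 177 155 crop 285.90576693564543 290.6489796008245
-0.03 0.01 194 149 crop 368.54378038250115 266.03838587524194
-0.05 -0.01 176 149 crop 279.25662901449584 264.52036285452306
-0.05 0.01 193 143 crop 363.3222802939392 239.68444061730747
-0.088 -0.01 173 137 crop 265.9865614697236 212.3739773852113
-0.088 0.01 191 132 crop 352.90510305075173 187.1068835642034
100 [479. -88. 264.] [-97.  12.]
103 [464. -89. 238.] [-112.   14.]
106 [467. -90. 234.] [-109.   12.]
109 [467. -91. 225.] [-110.   12.]
112 [468. -92. 217.] [-109.   10.]
115 [471. -93. 213.] [-106.    9.]
118 [466. -94. 198.] [-112.    9.]
121 [472. -95. 197.] [-105.    7.]
124 [477. -96. 195.] [-101.    5.]
127 [478. -97. 187.] [-100.    3.]
130 [461. -99. 155.] [-118.    5.]
133 [ 461. -100.  146.] [-118.    4.]
136 [ 461. -101.  136.] [-118.    3.]
139 [ 462. -102.  128.] [-117.    2.]
142 [ 463. -103.  119.] [-117.    0.]
145 [ 464. -104.  111.] [-115.   -1.]
148 [ 464. -106.  100.] [-116.   -2.]
151 [ 466. -107.   91.] [-115.   -4.]
154 [ 493. -106.  120.] [-88.  -9.]
157 [ 495. -107.  113.] [-86. -11.]
160 [ 500. -108.  110.] [-82. -13.]
163 [ 504. -109.  104.] [-78. -15.]
166 [ 510. -110.  103.] [-72. -17.]
169 [ 516. -110.  102.] [-66. -19.]
```

{"api": "servo_tool", "payload": {
  "rows": [
    [[-1, 0.004, 0, 0, 0], [-1, 0.003, 0, 0, 0]]
  ]
}}

```text
t: 3.98
ee_pos: [0.4564, -0.1068, 0.0487]
tool_rot: [[0.036, -0.229, 0.973], [-0.0, 0.973, 0.229], [-0.999, -0.008, 0.035]]
ft_force: [-0.2, 0.3, 0.7]
opening: 0.0008
```

{"api": "servo_tool", "payload": {
  "rows": [
    [[-1, 0.003, 0, 0, 0], [-1, 0.002, 0, 0, 0]]
  ]
}}

```text
t: 4.15
ee_pos: [0.4561, -0.1068, 0.043]
tool_rot: [[0.035, -0.229, 0.973], [-0.0, 0.973, 0.229], [-0.999, -0.008, 0.035]]
ft_force: [-0.8, -0.0, 2.3]
opening: 0.0009
```

Contact begins at reported z≈0.045 against a pad at 0.075, so the fingertips really end about 30 mm behind the reported TCP. I'll use that offset from here on.

{"api": "servo_tool", "payload": {
  "rows": [
    [[-1, 0.003, 0, 0, 0], [-1, 0.003, 0, 0, 0], [-1, 0.003, 0, 0, 0]]
  ]
}}

```text
t: 4.4
ee_pos: [0.4562, -0.1072, 0.035]
tool_rot: [[0.035, -0.23, 0.973], [-0.0, 0.973, 0.23], [-0.999, -0.008, 0.033]]
ft_force: [-20.0, 1.9, 71.4]
opening: 0.0004
```

```bash
python3 - <<'E'
from h import *
o=get_obs();print(o["ee_pos"],o["ft_force"])
im,d=capture("scene");cv2.imwrite("pics/sc3.png",cv2.resize(im[60:260,80:340,::-1],None,fx=3,fy=3,interpolation=cv2.INTER_CUBIC))
E
```

```text
[ 0.45618049 -0.10719471  0.03504789] [-20.04821762   1.86087093  71.43019909]
```

View pics/sc3.png

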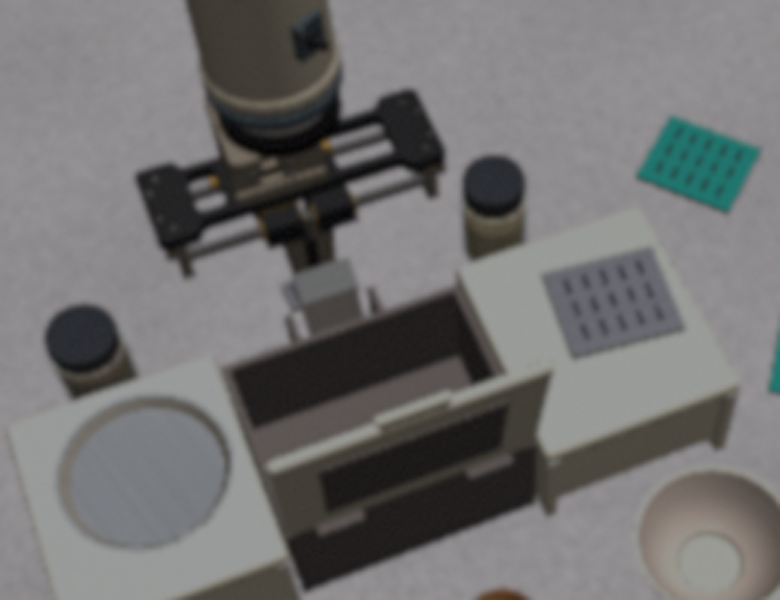

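The lid popped open. In the crop it stands up around (410,450). The 71 N reading came from the latch's end stop, so I'm backing off now.

{"api": "servo_tool", "payload": {
  "rows": [
    [[-1, -0.005, 0, 0, 0], [-1, -0.03, 0, -0.002, 0], [-1, -0.035, 0, -0.002, 0], [-1, -0.02, 0, 0, 0]]
  ]
}}

```text
t: 4.78
ee_pos: [0.4471, -0.1073, 0.1253]
tool_rot: [[0.029, -0.229, 0.973], [0.002, 0.973, 0.229], [-1.0, -0.005, 0.028]]
ft_force: [0.4, -0.4, 0.4]
opening: 0.0006
```

```bash
python3 - <<'E'
from h import *
o=get_obs();R=o["tool_rot"];print(o["ee_pos"],o["ft_force"],R.round(3),toS(o["ee_pos"]))
tgt=np.append(toW([-.009,.194]),.105);print(tgt,R.T@(tgt-o["ee_pos"]))
E
```

```text
[ 0.44710354 -0.10730662  0.12534966] [ 0.39487525 -0.37907721  0.36479303] [[ 0.029 -0.229  0.973]
 [ 0.002  0.973  0.229]
 [-1.    -0.005  0.028]] [-0.13293857  0.00036301]
[0.52203478 0.11004416 0.105     ] [0.02286618 0.19448257 0.12216312]
```

{"api": "servo_tool", "payload": {
  "rows": [
    [[-1, 0.002, 0.0325, 0.02, 0], [-1, 0.002, 0.0325, 0.02, 0], [-1, 0.002, 0.0325, 0.02, 0], [-1, 0.002, 0.0325, 0.02, 0], [-1, 0.002, 0.0325, 0.02, 0], [-1, 0.002, 0.0325, 0.02, 0], [-1, 0, 0, 0, 0]]
  ]
}}

```text
t: 5.37
ee_pos: [0.53, 0.1168, 0.1221]
tool_rot: [[0.047, -0.219, 0.975], [0.002, 0.976, 0.219], [-0.999, -0.009, 0.046]]
ft_force: [-0.9, -0.9, 0.2]
opening: 0.0005
```

```bash
cat > st.py <<'E'
from h import *
import sys
o=get_obs();R=o["tool_rot"];print(o["ee_pos"].round(4),o["ft_force"].round(1),R.round(3).tolist(),"S",toS(o["ee_pos"]).round(4))
if len(sys.argv)>3:
    t=[float(a) for a in sys.argv[1:4]];print("tool d",(R.T@(np.append(toW(t[:2]),t[2])-o["ee_pos"])).round(4))
E
python3 st.py -.009 .194 .08
```

```text
[0.53   0.1168 0.1221] [-0.9 -0.9  0.2] [[0.047, -0.219, 0.975], [0.002, 0.976, 0.219], [-0.999, -0.009, 0.046]] S [0.0003 0.1987]
tool d [ 0.0416 -0.0045 -0.0111]
```

{"api": "servo_tool", "payload": {
  "rows": [
    [[-1, 0.015, -0.002, -0.006, 0], [-1, 0.015, -0.002, -0.005, 0], [-1, 0.01, 0, 0, 0], [-1, 0, 0, 0, 0]]
  ]
}}

```text
t: 5.7
ee_pos: [0.5237, 0.1147, 0.0795]
tool_rot: [[0.05, -0.225, 0.973], [0.003, 0.974, 0.225], [-0.999, -0.008, 0.049]]
ft_force: [0.2, -1.0, -0.1]
opening: 0.0005
```

```bash
python3 st.py -.009 .194 .068; python3 - <<'E'
from h import *
im,d=capture("wrist");cv2.imwrite("pics/w3.png",im[:,:,::-1])
im,d=capture("scene");cv2.imwrite("pics/sc4.png",cv2.resize(im[60:260,160:420,::-1],None,fx=3,fy=3,interpolation=cv2.INTER_CUBIC))
E
```

```text
[0.5237 0.1147 0.0795] [ 0.2 -1.  -0.1] [[0.05, -0.225, 0.973], [0.003, 0.974, 0.225], [-0.999, -0.008, 0.049]] S [-0.0063  0.1982]
tool d [ 0.0114 -0.0041 -0.0033]
```

View pics/sc4.png

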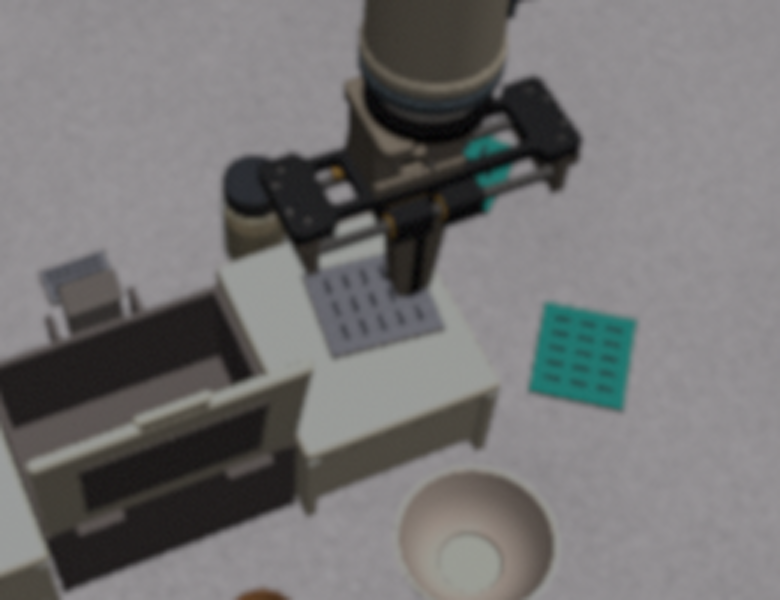

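View pics/w3.png

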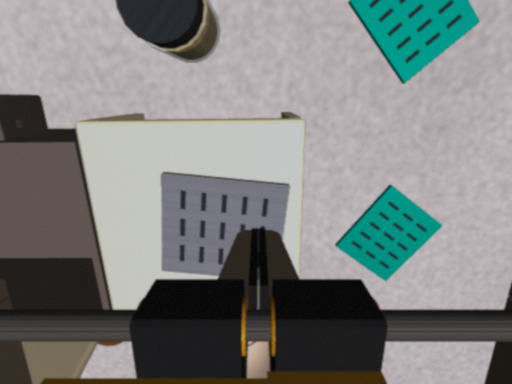

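{"api": "servo_tool", "payload": {
  "rows": [
    [[-1, 0.005, -0.01, -0.006, 0], [-1, 0.003, 0, 0, 0], [-1, 0.001, 0, 0, 0]]
  ]
}}

```text
t: 6.05
ee_pos: [0.5229, 0.1021, 0.0729]
tool_rot: [[0.054, -0.224, 0.973], [0.004, 0.975, 0.224], [-0.999, -0.008, 0.054]]
ft_force: [-0.0, 0.3, -0.7]
opening: 0.0006
```

{"api": "servo_tool", "payload": {
  "rows": [
    [[-1, 0.001, 0, 0, 0]]
  ]
}}

```text
t: 6.13
ee_pos: [0.5231, 0.1017, 0.0721]
tool_rot: [[0.055, -0.223, 0.973], [0.004, 0.975, 0.223], [-0.998, -0.008, 0.054]]
ft_force: [-0.1, -0.1, -0.0]
opening: 0.0002
```

{"api": "servo_tool", "payload": {
  "rows": [
    [[-1, 0.001, 0, 0, 0]]
  ]
}}

```text
t: 6.22
ee_pos: [0.5235, 0.1014, 0.0713]
tool_rot: [[0.055, -0.222, 0.973], [0.004, 0.975, 0.222], [-0.998, -0.008, 0.055]]
ft_force: [0.2, 0.1, -0.3]
opening: 0.0006
```

{"api": "servo_tool", "payload": {
  "rows": [
    [[-1, 0.0015, 0, -0.003, 0], [-1, 0.001, 0, -0.001, 0]]
  ]
}}

```text
t: 6.38
ee_pos: [0.5212, 0.1007, 0.0698]
tool_rot: [[0.058, -0.222, 0.973], [0.005, 0.975, 0.222], [-0.998, -0.008, 0.058]]
ft_force: [-3.1, -0.2, 17.0]
opening: 0.0003
```

{"api": "servo_tool", "payload": {
  "rows": [
    [[-1, 0.001, 0, -0.001, 0]]
  ]
}}

```text
t: 6.47
ee_pos: [0.5212, 0.1007, 0.0698]
tool_rot: [[0.061, -0.222, 0.973], [0.005, 0.975, 0.222], [-0.998, -0.008, 0.06]]
ft_force: [-1.0, -0.9, 11.9]
opening: 0.0006
```

{"api": "servo_tool", "payload": {
  "rows": [
    [[-1, 0.001, 0, 0, 0]]
  ]
}}

```text
t: 6.55
ee_pos: [0.5217, 0.1008, 0.0699]
tool_rot: [[0.062, -0.222, 0.973], [0.006, 0.975, 0.222], [-0.998, -0.008, 0.062]]
ft_force: [-2.2, -1.0, 10.6]
opening: 0.0008
```

{"api": "servo_tool", "payload": {
  "rows": [
    [[-1, 0.001, -0.006, 0, 0], [-1, 0.001, -0.01, 0, 0], [-1, 0.001, -0.012, 0, 0]]
  ]
}}

```text
t: 6.8
ee_pos: [0.5304, 0.0759, 0.07]
tool_rot: [[0.068, -0.223, 0.972], [0.008, 0.975, 0.223], [-0.998, -0.007, 0.068]]
ft_force: [-1.4, 1.7, 6.0]
opening: 0.0006
```

```bash
python3 st.py; python3 - <<'E'
from h import *
im,d=capture("wrist");cv2.imwrite("pics/w4.png",im[:,:,::-1])
E
```

```text
[0.5304 0.0759 0.07  ] [-1.4  1.7  6. ] [[0.068, -0.223, 0.972], [0.008, 0.975, 0.223], [-0.998, -0.007, 0.068]] S [-0.0089  0.1589]
```

View pics/w4.png

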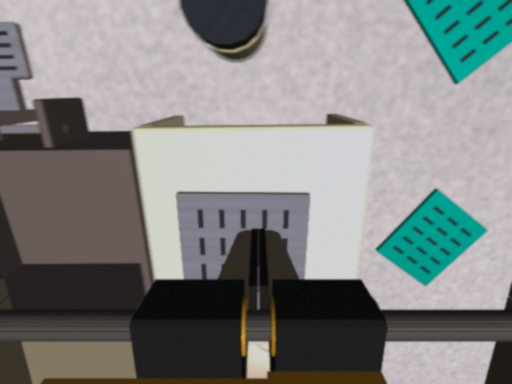

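{"api": "servo_tool", "payload": {
  "rows": [
    [[-1, -0.012, 0, 0, 0], [-1, 0, 0.012, 0, 0], [-1, 0, 0.01, 0, 0], [-1, 0.006, 0, 0, 0], [-1, 0.003, 0, 0, 0], [-1, 0, 0, 0, 0]]
  ]
}}

```text
t: 7.35
ee_pos: [0.5248, 0.0981, 0.0717]
tool_rot: [[0.069, -0.223, 0.972], [0.008, 0.975, 0.223], [-0.998, -0.007, 0.069]]
ft_force: [0.5, 0.5, -1.1]
opening: 0.0001
```

```bash
python3 st.py;python3 - <<'E'
from h import *
im,d=capture("wrist");cv2.imwrite("pics/w5.png",im[:,:,::-1])
E
```

```text
[0.5248 0.0981 0.0717] [ 0.5  0.5 -1.1] [[0.069, -0.223, 0.972], [0.008, 0.975, 0.223], [-0.998, -0.007, 0.069]] S [-0.0092  0.1817]
```

View pics/w5.png

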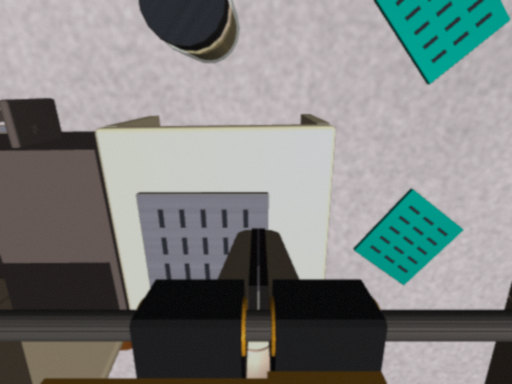

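{"api": "servo_tool", "payload": {
  "rows": [
    [[-1, 0.001, -0.006, 0, 0], [-1, 0.001, 0, 0, 0], [-1, 0.001, 0, 0, 0]]
  ]
}}

```text
t: 7.65
ee_pos: [0.5269, 0.0917, 0.0698]
tool_rot: [[0.069, -0.224, 0.972], [0.008, 0.975, 0.224], [-0.998, -0.008, 0.069]]
ft_force: [-4.3, 1.9, 20.8]
opening: 0.0002
```

{"api": "servo_tool", "payload": {
  "rows": [
    [[-1, 0.0012, 0, 0, 0]]
  ]
}}

```text
t: 7.73
ee_pos: [0.528, 0.0916, 0.0699]
tool_rot: [[0.07, -0.224, 0.972], [0.009, 0.975, 0.224], [-0.997, -0.007, 0.071]]
ft_force: [-5.4, 0.6, 16.7]
opening: 0.0005
```

{"api": "servo_tool", "payload": {
  "rows": [
    [[-1, 0.0008, -0.008, -0.0005, 0], [-1, 0.001, -0.01, -0.0005, 0], [-1, 0.001, -0.012, -0.0005, 0], [-1, 0.001, -0.012, -0.0005, 0]]
  ]
}}

```text
t: 8.07
ee_pos: [0.5405, 0.0506, 0.0701]
tool_rot: [[0.079, -0.224, 0.971], [0.012, 0.975, 0.224], [-0.997, -0.006, 0.08]]
ft_force: [-0.2, 1.8, 10.3]
opening: 0.0006
```

```bash
python3 st.py;python3 - <<'E'
from h import *
im,d=capture("wrist");cv2.imwrite("pics/w6.png",im[:,:,::-1])
E
```

```text
[0.5405 0.0506 0.0701] [-0.2  1.8 10.3] [[0.079, -0.224, 0.971], [0.012, 0.975, 0.224], [-0.997, -0.006, 0.08]] S [-0.005   0.1318]
```

View pics/w6.png

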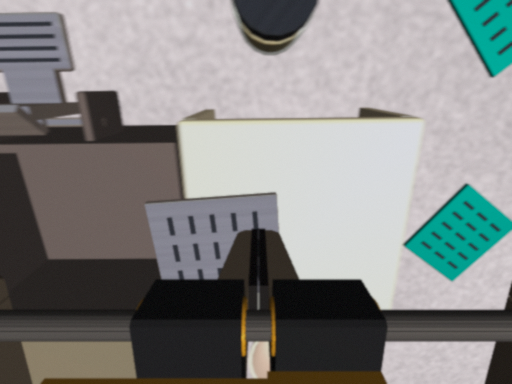

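{"api": "servo_tool", "payload": {
  "rows": [
    [[-1, 0.001, -0.012, -0.001, 0], [-1, 0.001, -0.012, -0.001, 0], [-1, 0.001, -0.012, -0.001, 0]]
  ]
}}

```text
t: 8.37
ee_pos: [0.5505, 0.012, 0.0701]
tool_rot: [[0.087, -0.223, 0.971], [0.013, 0.975, 0.222], [-0.996, -0.007, 0.088]]
ft_force: [-0.3, 2.9, 9.4]
opening: 0.0003
```

```bash
python3 st.py;python3 - <<'E'
from h import *
im,d=capture("wrist");cv2.imwrite("pics/w7.png",im[:,:,::-1])
E
```

```text
[0.5505 0.012  0.0701] [-0.3  2.9  9.4] [[0.087, -0.223, 0.971], [0.013, 0.975, 0.222], [-0.996, -0.007, 0.088]] S [-0.0044  0.092 ]
```

View pics/w7.png

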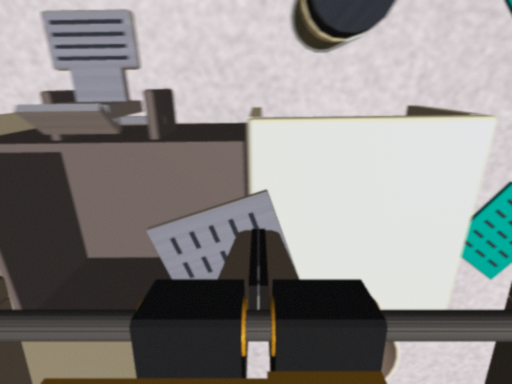

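{"api": "servo_tool", "payload": {
  "rows": [
    [[-1, 0.001, -0.012, -0.002, 0], [-1, 0.0005, -0.015, -0.002, 0], [-1, 0, -0.015, -0.001, 0], [-1, 0, 0, 0, 0]]
  ]
}}

```text
t: 8.75
ee_pos: [0.5578, -0.0362, 0.0696]
tool_rot: [[0.091, -0.221, 0.971], [0.012, 0.975, 0.221], [-0.996, -0.009, 0.091]]
ft_force: [0.1, -0.4, 0.0]
opening: 0.0001
```

```bash
python3 st.py;python3 - <<'E'
from h import *
im,d=capture("wrist");cv2.imwrite("pics/w8.png",im[:,:,::-1])
im,d=capture("scene");cv2.imwrite("pics/sc5.png",cv2.resize(im[60:260,80:340,::-1],None,fx=3,fy=3,interpolation=cv2.INTER_CUBIC))
E
```

```text
[ 0.5578 -0.0362  0.0696] [ 0.1 -0.4  0. ] [[0.091, -0.221, 0.971], [0.012, 0.975, 0.221], [-0.996, -0.009, 0.091]] S [-0.0086  0.0435]
```

View pics/w8.png

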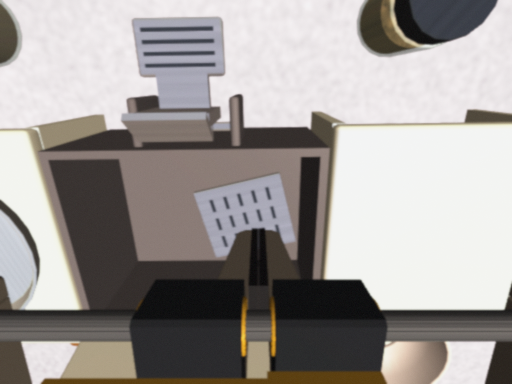

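View pics/sc5.png

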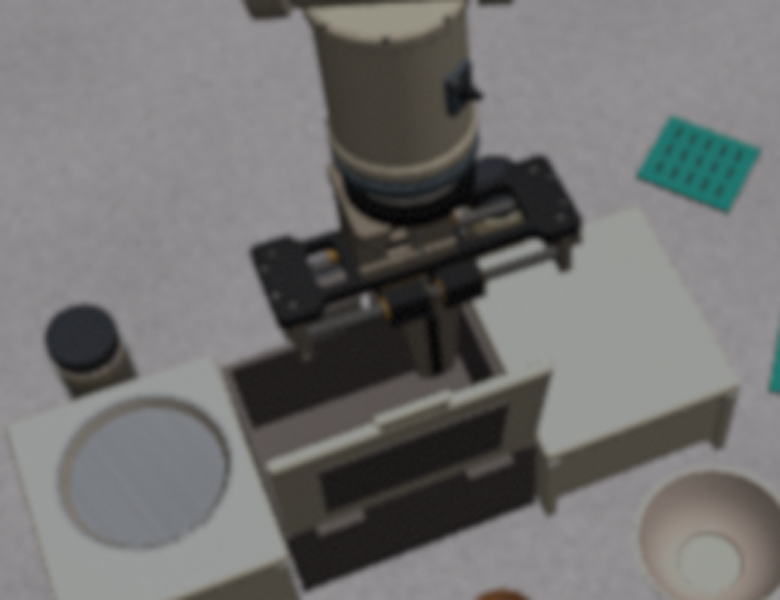

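The insert dropped into the case: it's on the floor near (245,210) in the wrist view. Now I'll rise and go over the lid to get behind it.

{"api": "servo_tool", "payload": {
  "rows": [
    [[-1, -0.035, 0, 0, 0], [-1, -0.04, 0, 0, 0], [-1, -0.04, 0, 0, 0], [-1, -0.04, 0, 0, 0], [-1, -0.03, -0.02, 0, 0], [-1, 0, -0.02, 0, 0], [-1, 0, 0, 0, 0]]
  ]
}}

```text
t: 9.43
ee_pos: [0.5454, -0.0726, 0.2594]
tool_rot: [[0.082, -0.224, 0.971], [0.014, 0.975, 0.224], [-0.997, -0.005, 0.083]]
ft_force: [-0.3, 0.6, -0.2]
opening: 0.0005
```

```bash
python3 st.py .135 0 .25;python3 - <<'E'
from h import *
im,d=capture("top");cv2.imwrite("pics/t9.png",cv2.resize(im[100:300,180:440,::-1],None,fx=3,fy=3))
im,d=capture("wrist");cv2.imwrite("pics/w9.png",im[:,:,::-1]);W=cloud("wrist",d)
k=cv2.cvtColor(im,cv2.COLOR_RGB2HSV)
S=toS(W);m=(abs(S[...,0])<.06)&(abs(S[...,1])<.079)&(W[...,2]>.0)&(W[...,2]<.09)
for z in range(0,90,10):
    q=m&(W[...,2]*1000>z)&(W[...,2]*1000<=z+10);print(z,q.sum())
m2=m&(k[...,2]>125);print(m2.sum(),S[m2].mean(0),W[m2][:,2].min(),W[m2][:,2].max())
E
```

```text
[ 0.5454 -0.0726  0.2594] [-0.3  0.6 -0.2] [[0.082, -0.224, 0.971], [0.014, 0.975, 0.224], [-0.997, -0.005, 0.083]] S [-0.0293  0.011 ]
tool d [ 0.0229 -0.0091  0.163 ]
0 6345
10 582
20 23
30 28
40 27
50 31
60 25
70 33
80 38
1926 [0.01075554 0.03180801] 0.0016229938384288989 0.012308730144142133
```

View pics/w9.png

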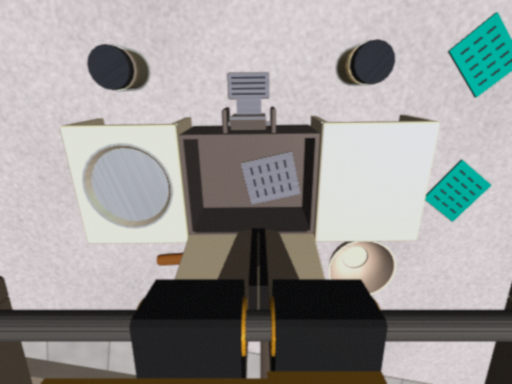

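View pics/t9.png

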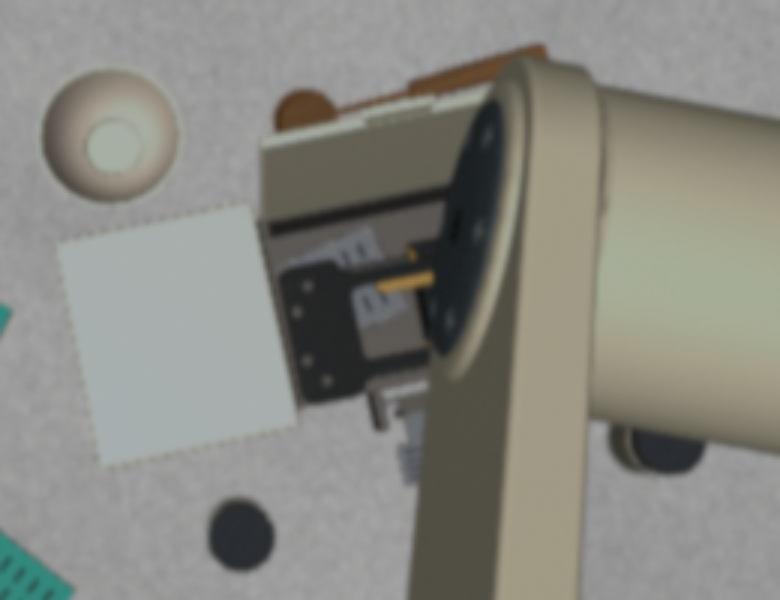

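The wrist view shows the insert flat on the case floor at (270,180), station (0.011, 0.032), z≈0.01. Moving over the lid now.

{"api": "servo_tool", "payload": {
  "rows": [
    [[-1, 0, -0.002, 0.025, 0], [-1, 0, -0.002, 0.034, 0], [-1, 0, -0.002, 0.034, 0], [-1, 0, -0.002, 0.034, 0], [-1, 0, 0, 0.034, 0], [-1, 0, 0, 0.01, 0], [-1, 0, 0, 0, 0]]
  ]
}}

```text
t: 10.12
ee_pos: [0.7109, -0.0294, 0.259]
tool_rot: [[0.061, -0.225, 0.973], [0.02, 0.974, 0.224], [-0.998, 0.005, 0.064]]
ft_force: [-0.5, 0.6, -0.4]
opening: 0.0004
```

```bash
python3 st.py .135 0 .17; python3 - <<'E'
from h import *
im,d=capture("scene");cv2.imwrite("pics/sc10.png",im[:,:,::-1])
E
```

```text
[ 0.7109 -0.0294  0.259 ] [-0.5  0.6 -0.4] [[0.061, -0.225, 0.973], [0.02, 0.974, 0.224], [-0.998, 0.005, 0.064]] S [0.1417 0.014 ]
tool d [ 0.0883 -0.0146 -0.0122]
```

View pics/sc10.png

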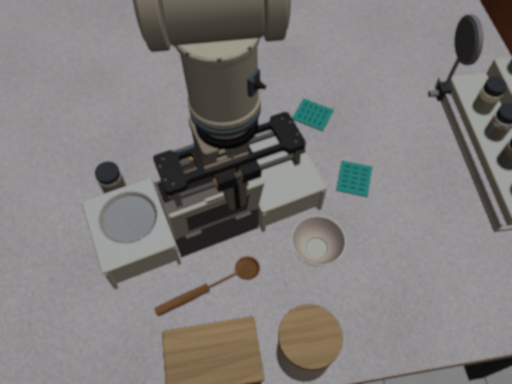

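{"api": "servo_tool", "payload": {
  "rows": [
    [[-1, 0.03, -0.007, 0, 0], [-1, 0.03, -0.007, 0, 0], [-1, 0.03, 0, 0, 0], [-1, 0.002, 0, 0, 0]]
  ]
}}

```text
t: 10.5
ee_pos: [0.7129, -0.0396, 0.1634]
tool_rot: [[0.057, -0.227, 0.972], [0.02, 0.974, 0.226], [-0.998, 0.007, 0.06]]
ft_force: [-1.6, -0.4, -1.4]
opening: 0.0002
```

```bash
python3 st.py .08 0 .165; python3 - <<'E'
from h import *
im,d=capture("scene");cv2.imwrite("pics/sc11.png",cv2.resize(im[60:260,80:340,::-1],None,fx=3,fy=3,interpolation=cv2.INTER_CUBIC))
E
```

```text
[ 0.7129 -0.0396  0.1634] [-1.6 -0.4 -1.4] [[0.057, -0.227, 0.972], [0.02, 0.974, 0.226], [-0.998, 0.007, 0.06]] S [0.1413 0.0037]
tool d [-0.0053 -0.0042 -0.0611]
```

View pics/sc11.png

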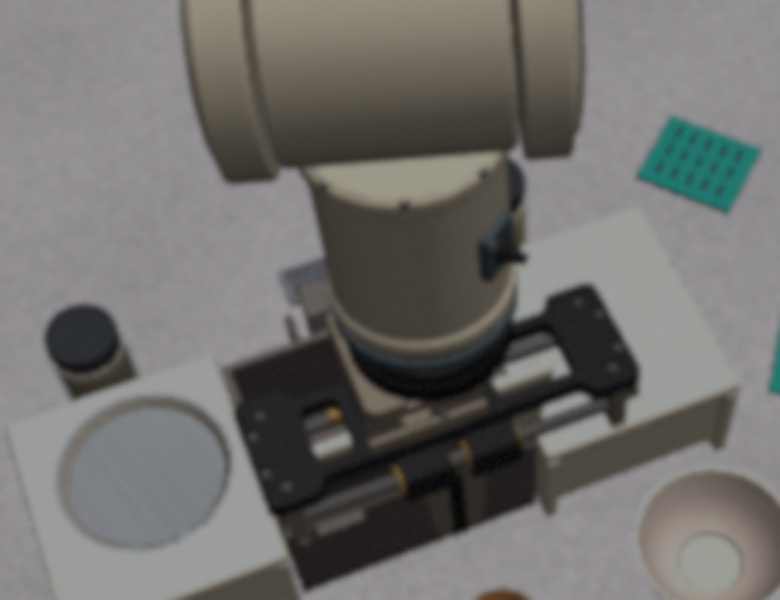

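{"api": "servo_tool", "payload": {
  "rows": [
    [[-1, -0.002, 0, -0.012, 0], [-1, -0.002, 0, -0.012, 0], [-1, -0.002, 0, -0.012, 0], [-1, -0.002, -0.002, -0.012, 0], [-1, -0.002, -0.002, -0.012, 0]]
  ]
}}

```text
t: 10.97
ee_pos: [0.6527, -0.0568, 0.1791]
tool_rot: [[0.063, -0.227, 0.972], [0.02, 0.974, 0.227], [-0.998, 0.005, 0.065]]
ft_force: [1.2, 0.7, -0.6]
opening: 0.0002
```

```bash
python3 st.py .027 0 .160; python3 - <<'E'
from h import *
im,d=capture("scene");cv2.imwrite("pics/sc12.png",cv2.resize(im[60:260,80:340,::-1],None,fx=3,fy=3,interpolation=cv2.INTER_CUBIC))
E
```

```text
[ 0.6527 -0.0568  0.1791] [ 1.2  0.7 -0.6] [[0.063, -0.227, 0.972], [0.02, 0.974, 0.227], [-0.998, 0.005, 0.065]] S [0.0788 0.0011]
tool d [ 0.0156 -0.0017 -0.0529]
```

View pics/sc12.png

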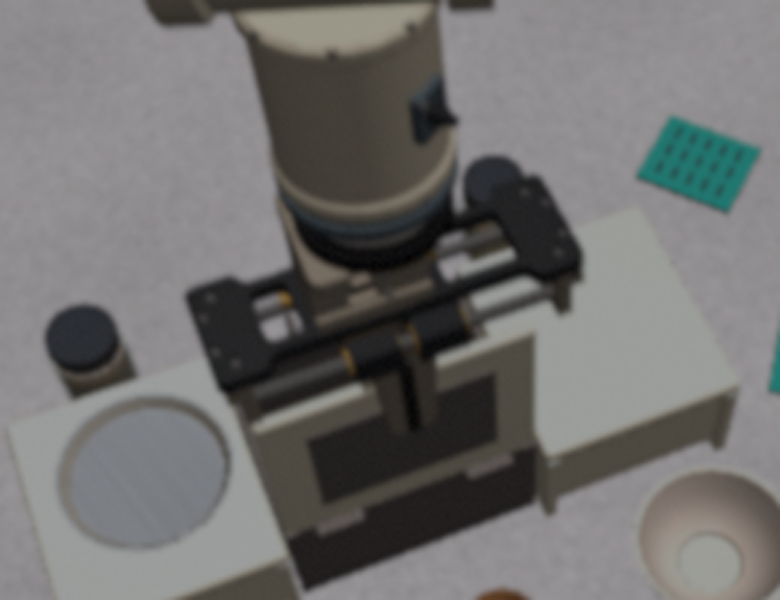

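The lid is tipping forward under the finger. In the crop the finger is at (410,400), on its outer face. I'll follow the arc.

{"api": "servo_tool", "payload": {
  "rows": [
    [[-1, 0.003, 0, -0.013, 0], [-1, 0.003, 0, -0.013, 0], [-1, 0.004, 0, -0.013, 0], [-1, 0.005, 0, -0.013, 0]]
  ]
}}

```text
t: 11.35
ee_pos: [0.6031, -0.0701, 0.1675]
tool_rot: [[0.074, -0.226, 0.971], [0.019, 0.974, 0.225], [-0.997, 0.002, 0.076]]
ft_force: [1.6, 0.5, -0.4]
opening: 0.0007
```

```bash
python3 st.py -.002 0 .137
```

```text
[ 0.6031 -0.0701  0.1675] [ 1.6  0.5 -0.4] [[0.074, -0.226, 0.971], [0.019, 0.974, 0.225], [-0.997, 0.002, 0.076]] S [ 0.0274 -0.0002]
tool d [ 0.0282 -0.0002 -0.0317]
```

{"api": "servo_tool", "payload": {
  "rows": [
    [[-1, 0.009, 0, -0.011, 0], [-1, 0.009, 0, -0.011, 0], [-1, 0.01, 0, -0.01, 0]]
  ]
}}

```text
t: 11.6
ee_pos: [0.5746, -0.0779, 0.1412]
tool_rot: [[0.082, -0.225, 0.971], [0.018, 0.974, 0.224], [-0.996, -0.001, 0.084]]
ft_force: [-0.5, -0.1, 2.4]
opening: 0.0008
```

```bash
python3 st.py -.022 0 .107; python3 - <<'E'
from h import *
im,d=capture("scene");cv2.imwrite("pics/sc13.png",cv2.resize(im[60:260,80:340,::-1],None,fx=3,fy=3,interpolation=cv2.INTER_CUBIC))
E
```

```text
[ 0.5746 -0.0779  0.1412] [-0.5 -0.1  2.4] [[0.082, -0.225, 0.971], [0.018, 0.974, 0.224], [-0.996, -0.001, 0.084]] S [-0.0021 -0.001 ]
tool d [ 0.0324  0.0008 -0.0227]
```

View pics/sc13.png

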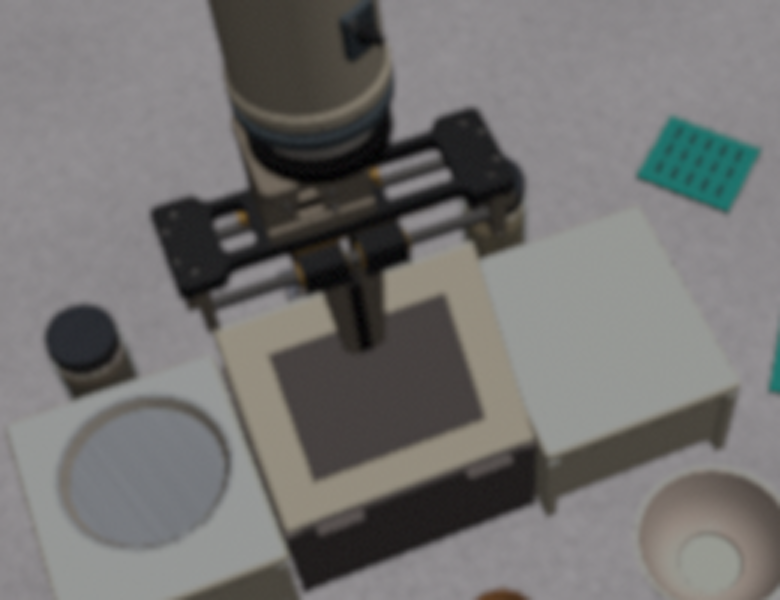

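{"api": "servo_tool", "payload": {
  "rows": [
    [[-1, 0.01, 0, -0.009, 0], [-1, 0.011, 0, -0.009, 0], [-1, 0.011, 0, -0.01, 0]]
  ]
}}

```text
t: 11.9
ee_pos: [0.5512, -0.0844, 0.1091]
tool_rot: [[0.088, -0.224, 0.971], [0.017, 0.975, 0.223], [-0.996, -0.003, 0.09]]
ft_force: [1.9, 0.6, 1.5]
opening: 0.0007
```

```bash
python3 st.py -.05 0 .08
```

```text
[ 0.5512 -0.0844  0.1091] [1.9 0.6 1.5] [[0.088, -0.224, 0.971], [0.017, 0.975, 0.223], [-0.996, -0.003, 0.09]] S [-0.0263 -0.0018]
tool d [ 0.0269  0.0016 -0.0262]
```

{"api": "servo_tool", "payload": {
  "rows": [
    [[-1, 0.007, 0, -0.01, 0], [-1, 0.008, 0.001, -0.01, 0], [-1, 0.008, 0, -0.008, 0]]
  ]
}}

```text
t: 12.15
ee_pos: [0.5274, -0.09, 0.0852]
tool_rot: [[0.094, -0.224, 0.97], [0.017, 0.975, 0.223], [-0.995, -0.005, 0.095]]
ft_force: [0.6, -0.3, 1.2]
opening: 0.0006
```

```bash
python3 st.py -.05 0 .072; python3 - <<'E'
from h import *
im,d=capture("scene");cv2.imwrite("pics/sc14.png",cv2.resize(im[60:260,80:340,::-1],None,fx=3,fy=3,interpolation=cv2.INTER_CUBIC))
E
```

```text
[ 0.5274 -0.09    0.0852] [ 0.6 -0.3  1.2] [[0.094, -0.224, 0.97], [0.017, 0.975, 0.223], [-0.995, -0.005, 0.095]] S [-0.0509 -0.0017]
tool d [ 0.0132  0.0018 -0.0004]
```

View pics/sc14.png

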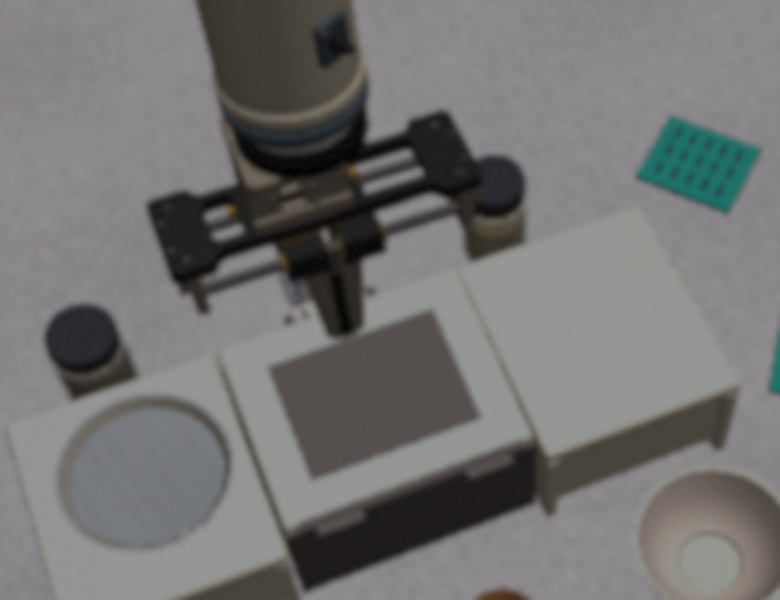

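{"api": "servo_tool", "payload": {
  "rows": [
    [[-1, 0.004, 0, 0, 0], [-1, 0.003, 0, 0, 0]]
  ]
}}

```text
t: 12.37
ee_pos: [0.5257, -0.0903, 0.0773]
tool_rot: [[0.091, -0.223, 0.971], [0.017, 0.975, 0.222], [-0.996, -0.004, 0.093]]
ft_force: [-0.8, -0.2, 0.7]
opening: 0.0005
```

{"api": "servo_tool", "payload": {
  "rows": [
    [[-1, 0.0025, 0, 0, 0]]
  ]
}}

```text
t: 12.45
ee_pos: [0.526, -0.0903, 0.0749]
tool_rot: [[0.091, -0.223, 0.971], [0.017, 0.975, 0.223], [-0.996, -0.004, 0.092]]
ft_force: [-0.8, -0.5, -0.1]
opening: 0.0009
```

{"api": "servo_tool", "payload": {
  "rows": [
    [[-1, 0.002, 0, 0, 0]]
  ]
}}

```text
t: 12.53
ee_pos: [0.5264, -0.0903, 0.0728]
tool_rot: [[0.091, -0.223, 0.971], [0.017, 0.975, 0.223], [-0.996, -0.004, 0.092]]
ft_force: [-1.7, 0.5, 1.8]
opening: 0.0002
```

{"api": "servo_tool", "payload": {
  "rows": [
    [[-1, 0.0015, 0, 0, 0]]
  ]
}}

```text
t: 12.62
ee_pos: [0.5264, -0.0903, 0.0711]
tool_rot: [[0.09, -0.223, 0.971], [0.017, 0.975, 0.223], [-0.996, -0.004, 0.092]]
ft_force: [-3.3, -1.1, 4.9]
opening: 0.0
```

{"api": "servo_tool", "payload": {
  "rows": [
    [[-1, 0.001, 0, 0, 0]]
  ]
}}

```text
t: 12.7
ee_pos: [0.5264, -0.0903, 0.0701]
tool_rot: [[0.089, -0.224, 0.971], [0.017, 0.975, 0.223], [-0.996, -0.004, 0.091]]
ft_force: [-4.5, -1.0, 7.3]
opening: 0.0006
```

```bash
python3 st.py; python3 - <<'E'
from h import *
im,d=capture("scene");cv2.imwrite("pics/sc15.png",cv2.resize(im[60:260,80:340,::-1],None,fx=3,fy=3,interpolation=cv2.INTER_CUBIC))
W=cloud("scene",d);S=toS(W)
for x in(-.055,-.04,-.02,0,.02,.04):
    m=(abs(S[...,0]-x)<.005)&(abs(S[...,1])>.04)&(abs(S[...,1])<.08);print(x,np.median(W[m][:,2]))
E
```

```text
[ 0.5264 -0.0903  0.0701] [-4.5 -1.   7.3] [[0.089, -0.224, 0.971], [0.017, 0.975, 0.223], [-0.996, -0.004, 0.091]] S [-0.0519 -0.0018]
-0.055 0.2299124699799478
-0.04 0.22280526947594614
-0.02 0.09953756762908017
0 0.09968372467752284
0.02 0.10030261222026998
0.04 0.10003357147317005
```

View pics/sc15.png

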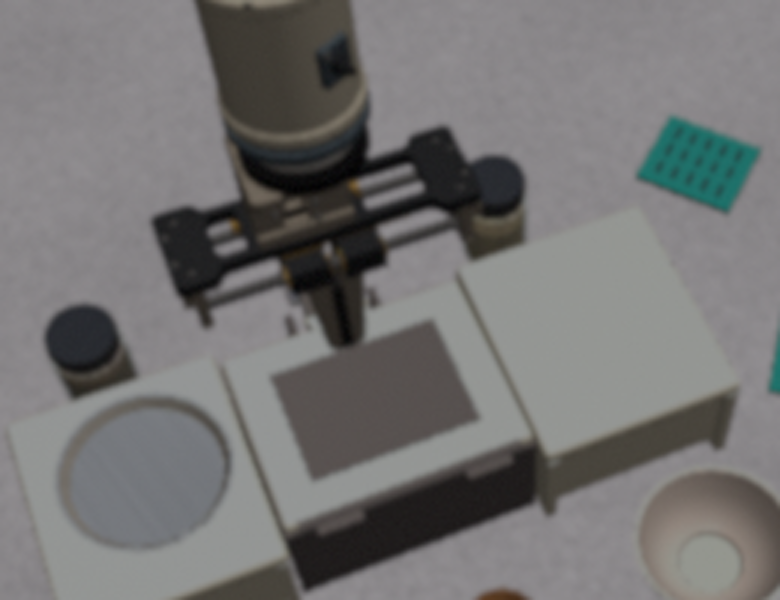

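{"api": "servo_tool", "payload": {
  "rows": [
    [[-1, 0.001, 0, 0, 0]]
  ]
}}

```text
t: 12.83
ee_pos: [0.5264, -0.0903, 0.0694]
tool_rot: [[0.089, -0.224, 0.971], [0.017, 0.975, 0.223], [-0.996, -0.004, 0.09]]
ft_force: [-4.9, -0.5, 9.0]
opening: 0.0001
```

{"api": "servo_tool", "payload": {
  "rows": [
    [[-1, 0.001, 0, 0, 0]]
  ]
}}

```text
t: 12.92
ee_pos: [0.5263, -0.0903, 0.0687]
tool_rot: [[0.088, -0.224, 0.971], [0.016, 0.975, 0.223], [-0.996, -0.004, 0.09]]
ft_force: [-5.5, -0.2, 10.4]
opening: 0.0
```

{"api": "servo_tool", "payload": {
  "rows": [
    [[-1, 0.001, 0, 0, 0]]
  ]
}}

```text
t: 13.0
ee_pos: [0.5263, -0.0903, 0.0681]
tool_rot: [[0.088, -0.224, 0.971], [0.016, 0.975, 0.224], [-0.996, -0.004, 0.089]]
ft_force: [-5.7, -0.2, 11.6]
opening: 0.0003
```

{"api": "servo_tool", "payload": {
  "rows": [
    [[-1, 0.0015, 0, 0, 0], [-1, 0.0015, 0, 0, 0]]
  ]
}}

```text
t: 13.17
ee_pos: [0.5263, -0.0903, 0.0665]
tool_rot: [[0.087, -0.225, 0.971], [0.016, 0.974, 0.224], [-0.996, -0.004, 0.088]]
ft_force: [-7.5, 0.6, 15.8]
opening: 0.0004
```

{"api": "servo_tool", "payload": {
  "rows": [
    [[-1, 0.0015, 0, 0, 0]]
  ]
}}

```text
t: 13.25
ee_pos: [0.5264, -0.0904, 0.0659]
tool_rot: [[0.087, -0.225, 0.97], [0.016, 0.974, 0.225], [-0.996, -0.004, 0.088]]
ft_force: [-7.7, -0.4, 17.5]
opening: 0.0005
```

```bash
python3 - <<'E'
from h import *
im,d=capture("wrist");W=cloud("wrist",d);cv2.imwrite("pics/w16.png",im[:,:,::-1])
cv2.imwrite("pics/w16c.png",cv2.resize(im[100:300,130:390,::-1],None,fx=3,fy=3,interpolation=cv2.INTER_CUBIC))
S=toS(W)
for x in(-.075,-.065,-.06,-.055,-.05,-.04,-.02):
    m=(abs(S[...,0]-x)<.003)&(abs(S[...,1])>.03)&(abs(S[...,1])<.08)&(W[...,2]>.08)&(W[...,2]<.13);print(x,m.sum(),np.median(W[m][:,2]))
im,d=capture("scene");W=cloud("scene",d);S=toS(W)
cv2.imwrite("pics/sc16.png",cv2.resize(im[110:210,130:250,::-1],None,fx=6,fy=6,interpolation=cv2.INTER_CUBIC))
for x in(-.065,-.06,-.055,-.05,-.04,-.02,0,.02,.04,.06):
    m=(abs(S[...,0]-x)<.003)&(abs(S[...,1])>.03)&(abs(S[...,1])<.08)&(W[...,2]>.08)&(W[...,2]<.13);print(x,m.sum(),np.median(W[m][:,2]))
E
```

```text
-0.075 65 0.08099780430650588
-0.065 1995 0.0929509178924463
-0.06 1412 0.09363400162524836
-0.055 1386 0.09388840907707931
-0.05 1366 0.09411674128218833
-0.04 1281 0.09531130634055818
-0.02 195 0.09555550981511293
-0.065 120 0.09376937000897323
-0.06 119 0.0943646361537237
-0.055 120 0.09476518747311063
-0.05 123 0.0950299937950635
-0.04 120 0.09595518797187624
-0.02 140 0.09692837496235363
0 137 0.09804761007558094
0.02 124 0.09857194372714378
0.04 150 0.09910655137097135
0.06 154 0.10008900550878258
```

View pics/w16c.png

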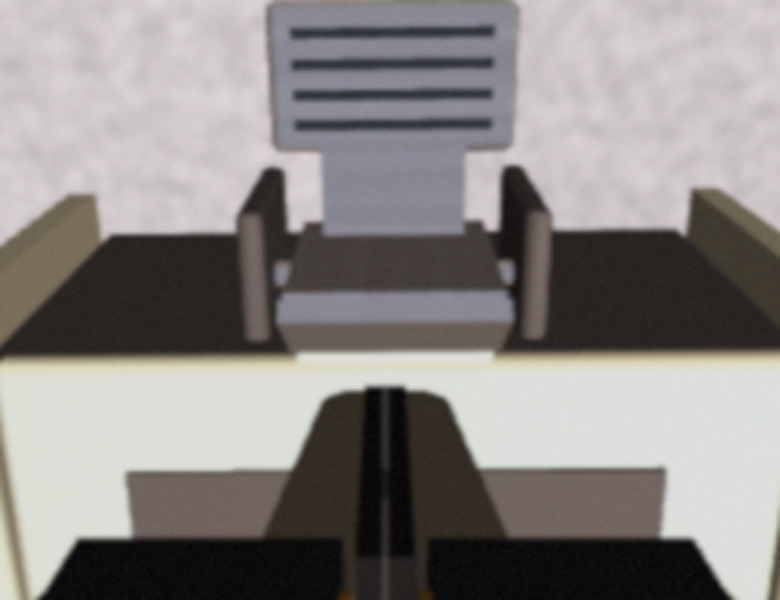

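View pics/sc16.png

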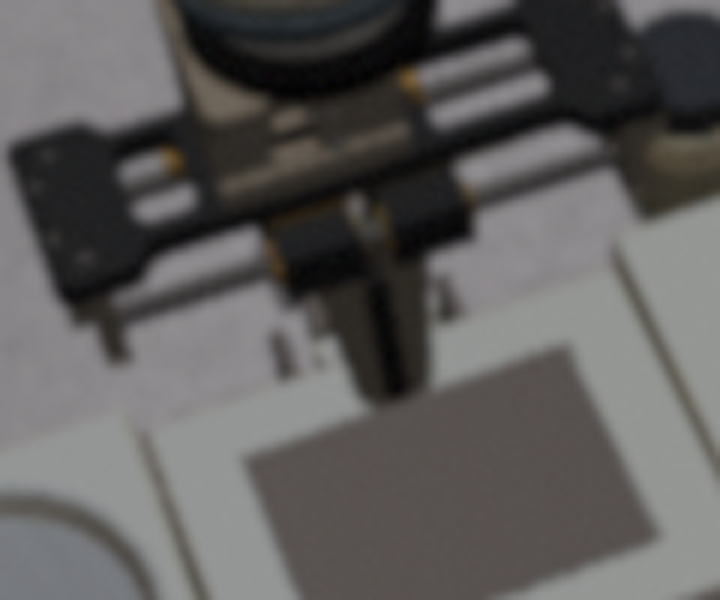

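The lid's front edge is already about 5 mm below its shut height, so it should be under the hook. I'll release and check that it holds.

{"api": "servo_tool", "payload": {
  "rows": [
    [[-1, -0.004, 0, 0, 0], [-1, -0.01, 0, 0.002, 0], [-1, -0.035, 0, 0.003, 0], [-1, -0.035, 0, 0, 0], [-1, -0.035, 0, 0, 0], [-1, 0, 0, 0, 0], [-1, 0, 0, 0, 0]]
  ]
}}

```text
t: 13.93
ee_pos: [0.5224, -0.0908, 0.1922]
tool_rot: [[0.088, -0.225, 0.97], [0.016, 0.974, 0.225], [-0.996, -0.004, 0.089]]
ft_force: [-0.5, -0.2, -0.7]
opening: 0.0006
```

```bash
python3 st.py; python3 - <<'E'
from h import *
im,d=capture("wrist");cv2.imwrite("pics/w17.png",im[:,:,::-1])
im,d=capture("scene");W=cloud("scene",d);S=toS(W)
cv2.imwrite("pics/sc17.png",cv2.resize(im[60:260,80:340,::-1],None,fx=3,fy=3,interpolation=cv2.INTER_CUBIC))
for n in("scene","top"):
  if n=="top": im,d=capture("top");W=cloud("top",d);S=toS(W)
  for x in(-.06,-.05,-.04,-.02,0,.02,.04,.06):
    m=(abs(S[...,0]-x)<.003)&(abs(S[...,1])>.03)&(abs(S[...,1])<.08)&(W[...,2]>.08)&(W[...,2]<.13);print(n,x,m.sum(),np.median(W[m][:,2]).round(4))
im,d=capture("wrist");W=cloud("wrist",d);S=toS(W);m=(abs(S[...,1])<.02)&(S[...,0]<-.115)&(S[...,0]>-.135)&(W[...,2]>.03);print("pad z",np.median(W[m][:,2]),"mean x",S[m].mean(0))
E
```

```text
[ 0.5224 -0.0908  0.1922] [-0.5 -0.2 -0.7] [[0.088, -0.225, 0.97], [0.016, 0.974, 0.225], [-0.996, -0.004, 0.089]] S [-0.0558 -0.0013]
scene -0.06 122 0.1014
scene -0.05 132 0.1013
scene -0.04 141 0.1017
scene -0.02 137 0.1014
scene 0 135 0.1016
scene 0.02 140 0.1012
scene 0.04 151 0.1005
scene 0.06 160 0.1002
top -0.06 11 0.1001
top -0.05 11 0.101
top -0.04 11 0.0995
top -0.02 71 0.1006
top 0 107 0.1004
top 0.02 129 0.1001
top 0.04 136 0.1
top 0.06 139 0.0993
pad z 0.07549665880293632 mean x [-1.25244082e-01  7.11630560e-05]
```

View pics/sc17.png

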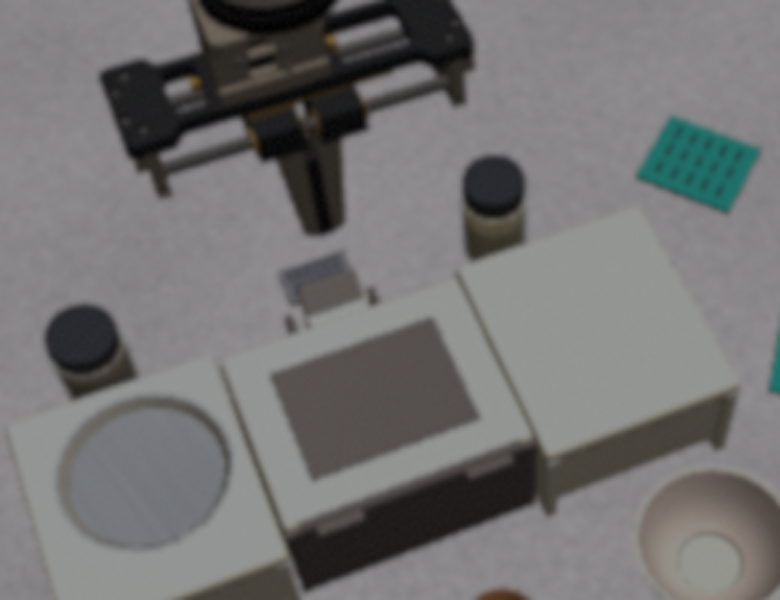

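View pics/w17.png

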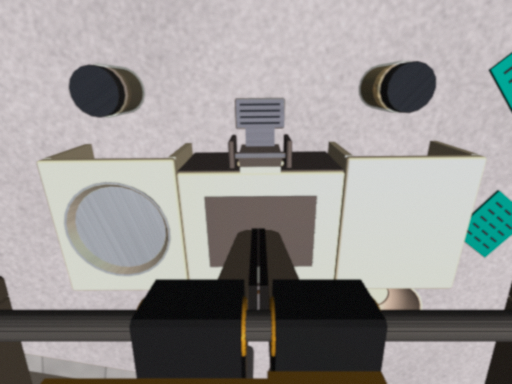

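The lid stays latched with nothing touching it: its top is flat at 0.100–0.101 m, which is about 0.01 rad. The latch pad is back at 0.0755 m, and everything else is where it was. Handing in.

```bash
python3 - <<'E'
from rig import *
print(hand_in())
E
```

```text
the job is handed in; nothing more can be done
None
```

I pressed the latch and the lid popped open. I then slid the bare steel insert off the left step into the case, swung the lid over from behind, and pressed it until it latched. The job was handed in at about 14 s of the 58 s allowed, and it gave no verdict.

**Last checks**
- **Insert:** it lay flat on the case floor, about 11 mm and 32 mm (station x and y) from the case's centre. I last saw it just before closing the lid, so this was not rechecked afterwards.
- **Lid:** it stayed shut with the arm clear, its top level at 100–101 mm (about 0.01 rad).
- **Latch:** the pad was back at 75.5 mm, its rest height.
- **Tray, jars, spoon and bowl:** the tray and both jars look unmoved in the last pictures, and I never touched the spoon or bowl. I judged this by eye and did not measure it.

**What disagreed with the description**
- **Fingertips:** they end about 27–30 mm short of the reported tool point. I worked from where contact was felt instead.
- **Latch force:** pressing the latch onto its end stop spiked to 71 N for a moment. That is under the 120 N wrist limit, and the fingertips were what touched the pad.
- **Closing force:** I pushed the lid to about 17 N, more than the 5–8 N given, because I felt no clear snap. It went about 5 mm below its shut height, then came back up and held.

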